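Hold a cold well open with its lever

TASK

Open the heavy steel flap of the cold well so that a colleague can check the sample cups: push the safety catch all the way through toward the lever by its upright plate, then press the lever's long end all the way down by the black paddle, and finish while still holding it down with the flap up. Use only pushing with the fingers: pinch or lift nothing, let only the lever raise the flap (do not touch the flap yourself), leave the lever in its saddle and leave the things round about where they stand.

Things in the scene. Friction and masses are not known exactly. Their poses are not given: they have to be found in the camera images.
- stand: fixed stand: aluminium base plate 265 x 130 x 8 mm (x -90 to +175), grey open saddle, white cold well (94 x 126 mm, rim 73 mm up) with four cups at the far end. Origin on the worktop below the lever's pivot; x points from pivot to well (away from the robot within 0.4 rad), y left, z up. A rubber stop (x = -78 mm, top 37 mm up) ends the lever's stroke at about 0.55 rad.
- lever: loose lever resting by its 10 mm cross pin in the open saddle. Origin on the pin's axis, 65 mm up; axes as the stand's at rest. Short end (+x): steel block, its nose 60 mm from the pivot just under the flap's lip. Long arm (-x, 20 x 10 mm) slopes up 0.28 rad to the paddle. Pressed, it turns about y by up to 0.55 rad; takes 3 to 7 N and comes up again when released.
- paddle (a point): centre of the top of the black ribbed paddle (38 x 40 mm, 8 mm thick) at the long end of the lever, 155 mm from the pivot. At rest about 120 mm above the worktop, pressed fully down about 35 mm; it goes down on an arc about the pivot.
- catch (a joint): slide of the grey safety catch, m: 0 to 0.006 at the start, its prop block under the lever's arm so that the lever cannot go down; 0.040 fully through. It slides along the stand's +y (to the robot's left), stays where it is left and needs about 3 N.
- catch_plate (a point): middle of the outer (-y, right) face of the catch's upright push plate, at stand x = -55 mm, about 75 mm right of the lever's middle at the start and 37 mm when pushed through. The plate is 28 mm wide along x, 8 mm thick and stands 22 to 82 mm above the worktop; this point is 62 mm up.
- flap (a joint): hinge angle of the heavy steel flap (90 x 126 x 24 mm and a 50 mm wide lip toward the lever, about 2.2 kg) in rad: 0 shut on the well, grows as the near edge rises; about 0.26 with the lever fully down. It falls shut when the lever is let go.
- flap_lip (a point): middle of the front edge of the flap's lip, 80 mm above the worktop when shut
- small_bottle: bystander: small white bottle with red cap, 34 mm across, 62 mm tall, left of the lever; origin under its centre
- stamp: bystander: rubber stamp with brown handle, 24 x 56 mm, 70 mm tall, right of the well; origin under its centre
- tip_box: bystander: blue pipette tip box, 84 x 120 x 70 mm; origin under its centre
- reagent_bottle: bystander: brown bottle with white cap, 42 mm across, 88 mm tall; origin under its centre
- tube_rack: bystander: blue tube rack, 64 x 125 x 62 mm; origin under its centre
- timer: bystander: white bench timer, 64 x 66 x 19 mm; origin under its centre
- tape: bystander: roll of brown tape, 93 mm across, 48 mm tall; origin under its centre

How it is judged:
By the outcome, as a careful person would: the job done as asked, in the order asked, and still so for the second after the job is handed in, while the arm keeps its last pose, push and grip.
It also fails if it takes over 45 s, if anything falls off the work surface, if the arm or the gripper's body presses on something with over 40 N, if the wrist force passes 120 N, or if a joint passes its speed limit or range.

ROBOT

A 7-joint arm with a two-finger parallel gripper is mounted at the origin on a cart in front of the work surface, level with it; the furniture and walls round the work are solid. World frame = base frame: x ahead of the robot, y to its left, z up, the work surface at z = 0. Lengths are in m, angles in rad, forces in N, time in s.
With the tool pointing down it reaches from about 0.4 to 0.875 m from the base axis. Payload 19.3 kg.
Tool frame: the origin (TCP) lies at the very end of the fingers, on their centre line; the grasp point (between the pads) lies 19 mm behind it; z points along the fingers, y is the direction in which the jaws open and shut (so a half turn about z gives the same grasp; the last joint's range is limited). The gripper opens to 85 mm and grips with 20 to 120 N. Pads are 22 mm wide; open, the fingers measure 114 mm over their backs; the gripper's body (76 mm by 85 mm) begins 54 mm behind the grasp point. The pads swing forward as they close: fully open they stand 13 mm farther back than shut.
Start: joints at [-1.193, 0.521, -0.036, 1.599, 0.021, 1.021, -0.113], TCP at [0.271, 0.563, 0.231] pointing down, gripper open.
Joint ranges: [-2.91, 2.91], [-0.3, 2.13], [-1.5, 1.42], [0.17, 2.43], [-1.26, 4.41], [0.16, 1.93], [-2.52, 2.52]. Speed limits (rad/s): [1.89, 1.89, 2.39, 2.39, 3.01, 3.01, 3.01].

INTERFACE

Orientations are given as [roll, pitch, yaw] about the fixed x, y, z axes, in that order (R = Rz(yaw) Ry(pitch) Rx(roll)).
In Python, from workcell import bot gives the robot as it stands.
- The arm moves only by the tool apply_moves, never from a script. Its argument "commands" is a list of rows, each an object with "travel": the shift along the tool's x, y, z in m, a list of three; "twist": the turn, a rotation vector about the tool's x, y, z in degrees, a list of three; "claw": the finger opening in m, from 0 to 0.0854. A call has 1 to 10 rows; each row is the pose to reach, as a shift and turn from the pose commanded when the call began, along the tool's axes at that moment; what a row does not reach only later rows make up. A row lasts 1/10 s, in which the tool goes at most 50 mm and 8.59 degrees, less where a joint would pass 70% of its speed; a pose out of reach is approached as far as the arm can. A call with a gripper value outside its range is refused whole. The fingers move at their own pace and stop on an object; "force" is the grip in N (left out, the last holds). Time passes only in rows, so rows that repeat a pose let the fingers close. It gives the time, the measured TCP pose, the force and the opening at its end, in the units of the state.
- bot.observe(): the state, without advancing time (a new reading comes with each control period).
- bot.grab_frame(name): name is "side" or "top" or "wrist"; returns a dict with "frame" (400x640x3 uint8, blue, green, red), "fx", "fy", "cx", "cy" (pixels), "pose" (4x4, takes a point from camera to world coordinates); the wrist camera has in their place "tool_from_camera" (4x4, takes a point from camera to tool coordinates, whose origin is the TCP and whose axes are the flange's). Camera axes: x right, y up, looking along -z (the intrinsics and any distortion apply to the point x, -y, -z); pixel columns grow to the right and rows downward; lengths in m; the calibration is good to about 2 mm. A picture is of the moment at which its call begins: read the wrist's pose just before it. There is no depth.
- bot.job_done(): hands the job in, once; it reports no verdict.
The state is a dict: "clock": time; "qpos": joint angles; "qd": joint speeds; "joint_efforts": joint torques, N m; "position": TCP position; "tool_rot": TCP orientation; "force": force on the tool from outside, world axes, zero at the start; "moment": the same for the moment, N m; "grip_width": finger opening in m.
Only numpy, scipy, OpenCV 4.12 (cv2) and the standard library are available. Lean on these libraries where they do the work, as an engineer would, in place of code of your own. Each camera call takes 0.05 s, during which the arm holds its last target.

## Working session

There is one attempt and no reset: what is moved stays moved. The work goes in short steps, Python scripts to look and compute and a tool call to move; the robot and the scene stay as the last step left them, time stands still between calls to the robot, and variables do not carry over. Pictures are saved under pics/ and viewed, and the job is handed in when it is done.

Besides the shell and the picture viewer there is one more tool, called after ">>>" by a JSON object that holds its "method" and its "body". apply_moves: Moves the arm, as the interface text tells. Its arguments: {"type":"object","properties":{"commands":{"type":"array"},"force":{"type":"number"}},"required":["commands"]}

```bash
mkdir -p pics; ls; python3 - <<'E'
from workcell import bot
import cv2
print(bot.observe())
for n in("side","top","wrist"):
    f=bot.grab_frame(n); cv2.imwrite(f"pics/{n}0.png",f["frame"]); print(n,{k:(v.tolist() if hasattr(v,'tolist') else v) for k,v in f.items() if k!="frame"})
E
```

```text
pics
{'clock': 0.0, 'qpos': array([-1.19315251,  0.52201336, -0.03632987,  1.6000008 ,  0.02122053,
        1.02110496, -0.11281134]), 'qd': array([ 0.00132161,  0.00071455, -0.00095217, -0.00144366, -0.00041397,
        0.00215282, -0.00072425]), 'joint_efforts': array([-1.75383630e-03, -9.27115917e+01,  1.97867543e+00, -3.69941711e+01,
        1.76459318e-02,  8.20100162e-03, -8.01709291e-06]), 'position': array([0.27053046, 0.56304185, 0.2307287 ]), 'tool_rot': array([-3.14045601e+00,  9.79624382e-05,  2.69374033e+00]), 'force': array([ 0.07288481,  0.21769761, -0.12488563]), 'moment': array([ 0.02518405,  0.06382451, -0.00090196]), 'grip_width': 0.08516644072780781}
side {'fx': 392.75847021669944, 'fy': 392.75847021669944, 'cx': 319.2405130780606, 'cy': 203.31216295237311, 'pose': [[0.9853325491801356, 0.07856411694390925, -0.15148414786702655, 0.36496672348108367], [-0.17051151523977584, 0.48841167828703547, -0.8557919464937006, -1.2181741492186229], [0.006752088329629032, 0.8690694517940813, 0.49464401063949387, 0.7636563867195977], [0.0, 0.0, 0.0, 1.0]]}
top {'fx': 428.4825231483675, 'fy': 428.4825231483675, 'cx': 323.31175429250044, 'cy': 199.1556405064415, 'pose': [[-0.15543495208741004, 0.8130675345260503, -0.5610357920572576, -0.384473748233229], [-0.9878294267439216, -0.13123450838919892, 0.08348968479171551, 0.11570582187316686], [-0.005744504187421882, 0.5671848800061362, 0.823570466058652, 1.5124936787245635], [0.0, 0.0, 0.0, 1.0]]}
wrist {'fx': 317.2268303619986, 'fy': 317.2268303619986, 'cx': 316.6638224247038, 'cy': 199.28950608994063, 'tool_from_camera': [[0.0005686352010968948, 0.9619901762446597, 0.2730834624483392, 0.07011817400548347], [0.9999996710046738, -0.00038904681803165466, -0.0007117816481082219, -0.00048400802170978086], [-0.0005784847009888463, 0.2730837773492575, -0.961990080980105, -0.14305995094048402], [0.0, 0.0, 0.0, 1.0]]}
```

View pics/side0.png

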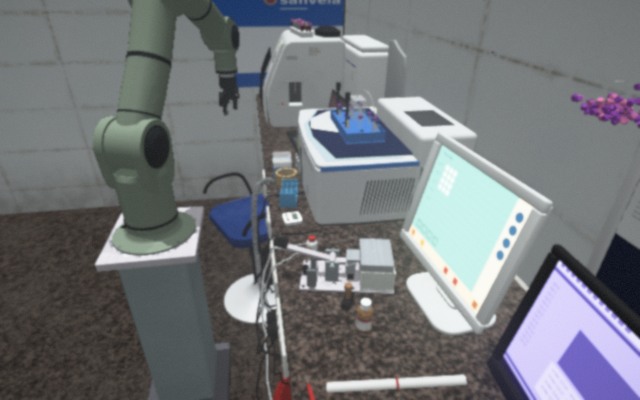

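View pics/top0.png

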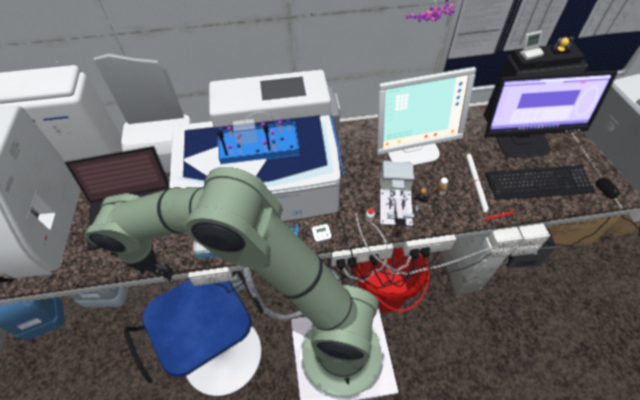

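View pics/wrist0.png

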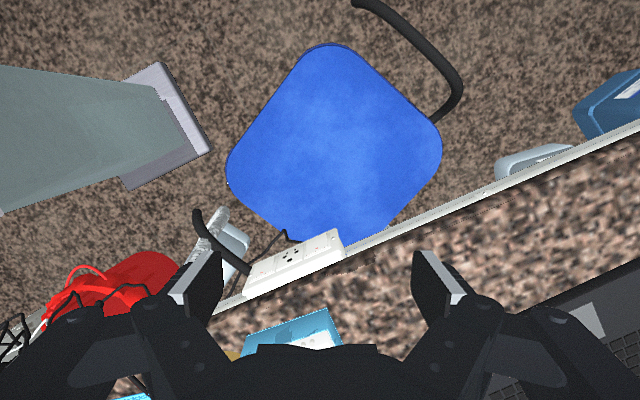

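The side view shows the stand at about (345,265). In the top view it is at about (397,195), with the small bottle at (370,212). I'll enlarge both.

```bash
python3 - <<'E'
import cv2
a=cv2.imread("pics/side0.png")[220:340,250:410]; cv2.imwrite("pics/sidez.png",cv2.resize(a,None,fx=5,fy=5,interpolation=cv2.INTER_CUBIC))
a=cv2.imread("pics/top0.png")[140:240,350:460]; cv2.imwrite("pics/topz.png",cv2.resize(a,None,fx=6,fy=6,interpolation=cv2.INTER_CUBIC))
E
```

```text
(no output)
```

View pics/sidez.png

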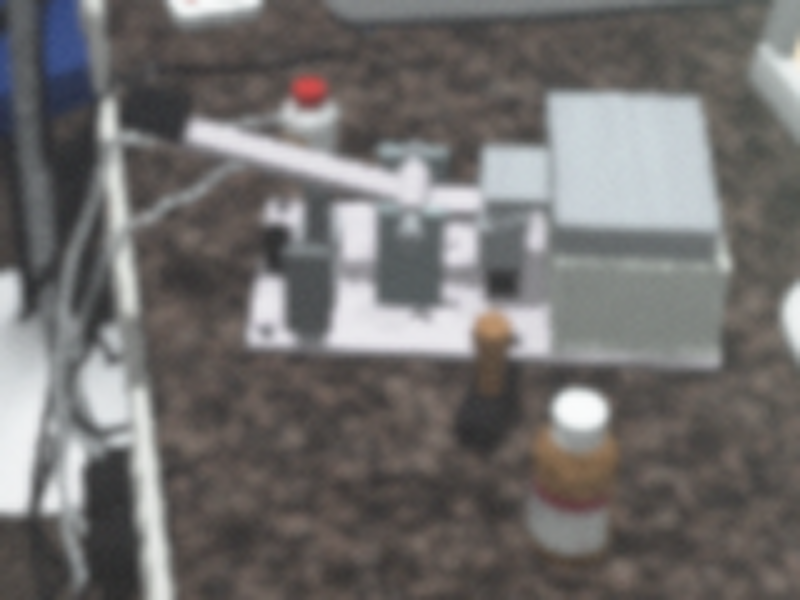

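View pics/topz.png

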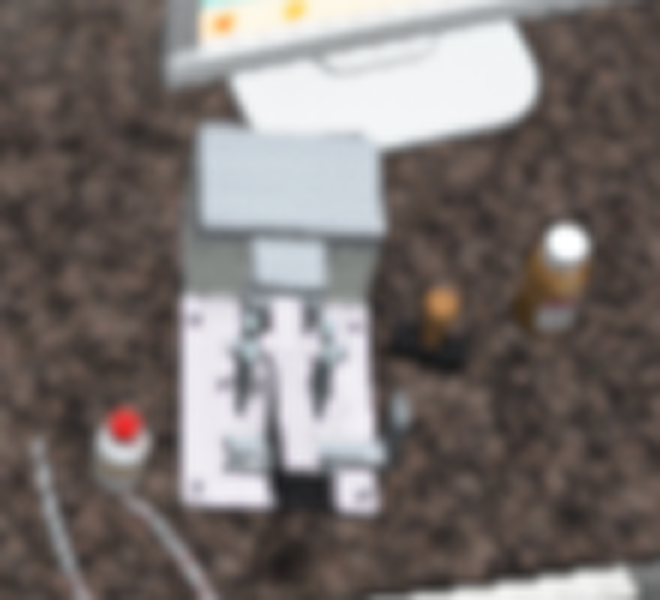

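Side zoom: base plate's right edge runs (248,348)–(720,365), the dark push plate is around (310,290), and the paddle is at (155,110). Top zoom: the base's near corners are (180,505) and (380,513), the paddle is at about (305,490), and the plate's top is at about (400,410).

```bash
cat > h.py <<'E'
import numpy as np
from workcell import bot
def ray(cam,uv,z):
    f=CAM[cam]; u,v=uv
    d=np.array([(u-f["cx"])/f["fx"],-(v-f["cy"])/f["fy"],-1.]); P=np.array(f["pose"])
    d=P[:3,:3]@d; o=P[:3,3]; return o+d*(z-o[2])/d[2]
CAM={"side":dict(fx=392.758,fy=392.758,cx=319.2405,cy=203.312,pose=[[0.9853325491801356, 0.07856411694390925, -0.15148414786702655, 0.36496672348108367], [-0.17051151523977584, 0.48841167828703547, -0.8557919464937006, -1.2181741492186229], [0.006752088329629032, 0.8690694517940813, 0.49464401063949387, 0.7636563867195977]]),
"top":dict(fx=428.4825,fy=428.4825,cx=323.31175,cy=199.15564,pose=[[-0.15543495208741004, 0.8130675345260503, -0.5610357920572576, -0.384473748233229], [-0.9878294267439216, -0.13123450838919892, 0.08348968479171551, 0.11570582187316686], [-0.005744504187421882, 0.5671848800061362, 0.823570466058652, 1.5124936787245635]])}
def sz(u,v): return ((u+.5)/5-.5+250,(v+.5)/5-.5+220)
def tz(u,v): return ((u+.5)/6-.5+350,(v+.5)/6-.5+140)
E
python3 - <<'E'
from h import *
np.set_printoptions(precision=4,suppress=True)
for n,c,p,z in [("NR","s",(248,348),.008),("FR","s",(720,365),.008),("NL","s",(262,205),.008),
 ("NL","t",(180,505),.008),("NR","t",(380,513),.008),("flapNR top","t",(384,233),.097),("flapFR","t",(381,140),.097),("flapFL","t",(200,125),.097),("flapNL","t",(200,228),.097),("lipNL","t",(253,285),.08),("lipNR","t",(325,288),.08),
 ("paddle","t",(305,480),.120),("paddle","s",(155,105),.120),("platetop","t",(400,395),.082),("platetop","s",(310,245),.082),
 ("bottle cap","t",(125,424),.062),("bottle cap","s",(310,84),.062),("stamp top","t",(442,298),.07),("stamp","s",(493,322),.07)]:
    print(n,c,ray("side" if c=="s" else "top",(sz if c=="s" else tz)(*p),z))
E
```

```text
NR s [ 0.4577 -0.3824  0.008 ]
FR s [ 0.7151 -0.439   0.008 ]
NL s [ 0.4826 -0.2555  0.008 ]
NL t [ 0.4828 -0.2454  0.008 ]
NR t [ 0.455  -0.3784  0.008 ]
flapNR top t [ 0.6233 -0.4133  0.097 ]
flapFR t [ 0.7038 -0.4338  0.097 ]
flapFL t [ 0.7378 -0.3105  0.097 ]
flapNL t [ 0.6478 -0.289   0.097 ]
lipNL t [ 0.6062 -0.3183  0.08  ]
lipNR t [ 0.5958 -0.3666  0.08  ]
paddle t [ 0.4237 -0.3012  0.12  ]
paddle s [ 0.4174 -0.2978  0.12  ]
platetop t [ 0.5006 -0.3923  0.082 ]
platetop s [ 0.4921 -0.3886  0.082 ]
bottle cap t [ 0.5196 -0.2105  0.062 ]
bottle cap s [ 0.5202 -0.2077  0.062 ]
stamp top t [ 0.5814 -0.4474  0.07  ]
stamp s [ 0.5794 -0.4521  0.07  ]
```

```bash
python3 - <<'E'
from h import *
np.set_printoptions(precision=3,suppress=True)
for n,c,p in [("instr near corner bottom","side",(317,218)),("instr left bottom","side",(303,168)),("instr right bottom","side",(410,213)),("timer","side",(291,217)),("tip/rack","side",(288,205)),("rack2","side",(282,168)),("desk edge","side",(262,170)),("instr corner","top",(283,218)),("instr corner","top",(337,203)),("timer","top",(321,232)),("monitor foot","top",(395,155))]:
    print(n,c,ray(c,p,0.))
import cv2
a=cv2.imread("pics/side0.png")[90:240,220:420]; cv2.imwrite("pics/sidez2.png",cv2.resize(a,None,fx=4,fy=4,interpolation=cv2.INTER_CUBIC))
# instrument top height: same vertical edge in side view
for z in (.1,.15,.2,.25,.3): print(z,ray("side",(305,165),z),ray("top",(337,163),z))
E
```

```text
instr near corner bottom side [ 0.572 -0.004  0.   ]
instr left bottom side [0.581 0.443 0.   ]
instr right bottom side [ 0.925 -0.024  0.   ]
timer side [0.478 0.019 0.   ]
tip/rack side [0.476 0.109 0.   ]
rack2 side [0.484 0.458 0.   ]
desk edge side [0.391 0.451 0.   ]
instr corner top [0.579 0.143 0.   ]
instr corner top [ 0.617 -0.092  0.   ]
timer top [ 0.487 -0.003 -0.   ]
monitor foot top [ 0.837 -0.402  0.   ]
0.1 [0.565 0.254 0.1  ] [ 0.753 -0.114  0.1  ]
0.15 [0.55  0.143 0.15 ] [ 0.712 -0.106  0.15 ]
0.2 [0.535 0.032 0.2  ] [ 0.672 -0.098  0.2  ]
0.25 [ 0.52  -0.079  0.25 ] [ 0.632 -0.09   0.25 ]
0.3 [ 0.505 -0.19   0.3  ] [ 0.592 -0.081  0.3  ]
```

View pics/sidez2.png

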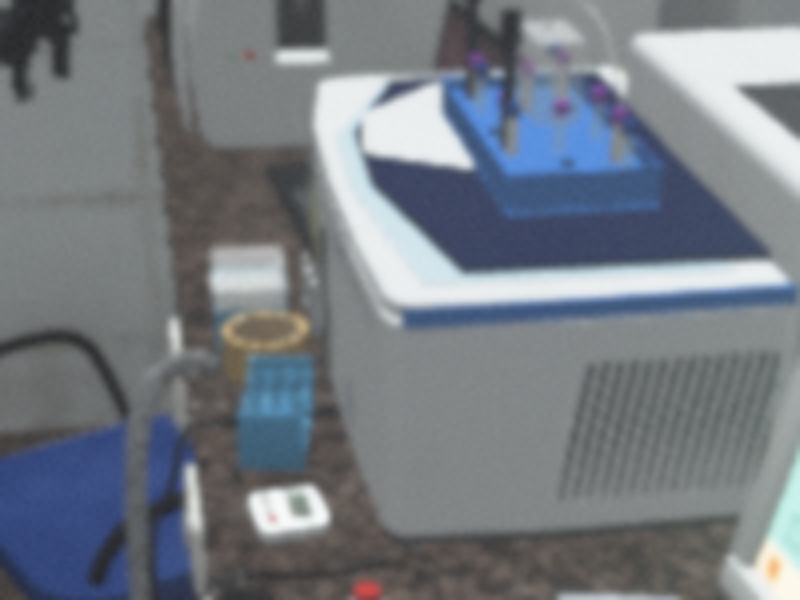

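The instrument's front face is at about x=0.57. The rack, timer and tape stand at x=0.44–0.52, y≥0, and none is taller than about 0.07. So I'll pass at a radius of about 0.44 and z≈0.24.

```bash
cat >> h.py <<'E'
from scipy.spatial.transform import Rotation as Ro
def plan(p0,yaw0,p1,yaw1):
    R=Ro.from_euler('xyz',[np.pi,0,yaw0]).as_matrix()
    print("travel",np.round(R.T@(np.array(p1)-p0),4),"twist z",round(np.degrees(-(yaw1-yaw0)),2))
O=np.array([.557,-.333]);SY=-.215
def st(x,y): 
    c,s=np.cos(SY),np.sin(SY); return O+[c*x-s*y,s*x+c*y]
E
python3 - <<'E'
from h import *
a=[.2705,.563,.2307];w1=[.42,.27,.24];w2=[.44,0,.24];w3=[*st(-.052,-.112),.2]
plan(a,2.694,w1,2.14);plan(w1,2.14,w2,1.57);plan(w2,1.57,w3,1.356);print(w3)
E
```

```text
travel [-0.2616 -0.1994 -0.0093] twist z 31.74
travel [-0.2382 -0.1287 -0.    ] twist z 32.66
travel [-0.4313  0.0426  0.04  ] twist z 12.26
[np.float64(0.4823023155315556), np.float64(-0.43132728987952795), 0.2]
```

>>> {"method": "apply_moves", "body": {"commands": [{"travel": [-0.04,-0.03,-0.002],"twist": [0,0,5],"claw": 0},{"travel": [-0.08,-0.06,-0.003],"twist": [0,0,10],"claw": 0},{"travel": [-0.12,-0.09,-0.005],"twist": [0,0,15],"claw": 0},{"travel": [-0.16,-0.12,-0.006],"twist": [0,0,20],"claw": 0},{"travel": [-0.2,-0.15,-0.008],"twist": [0,0,25],"claw": 0},{"travel": [-0.24,-0.18,-0.009],"twist": [0,0,30],"claw": 0},{"travel": [-0.262,-0.199,-0.009],"twist": [0,0,31.7],"claw": 0},{"travel": [-0.262,-0.199,-0.009],"twist": [0,0,31.7],"claw": 0}]}}

```text
clock: 0.95
position: [0.4223, 0.2666, 0.2405]
tool_rot: [-3.142, 0.001, 2.134]
force: [0.1, 0.7, 0.5]
grip_width: 0.0003
```

>>> {"method": "apply_moves", "body": {"commands": [{"travel": [-0.04,-0.021,0],"twist": [0,0,5],"claw": 0},{"travel": [-0.08,-0.043,0],"twist": [0,0,10],"claw": 0},{"travel": [-0.12,-0.065,0],"twist": [0,0,15],"claw": 0},{"travel": [-0.16,-0.086,0],"twist": [0,0,21],"claw": 0},{"travel": [-0.2,-0.108,0],"twist": [0,0,27],"claw": 0},{"travel": [-0.238,-0.129,0],"twist": [0,0,32.7],"claw": 0},{"travel": [-0.238,-0.129,0],"twist": [0,0,32.7],"claw": 0}]}}

```text
clock: 1.65
position: [0.4403, -0.0038, 0.2405]
tool_rot: [3.141, 0.001, 1.561]
force: [0.3, 0.6, -0.5]
grip_width: 0.0001
```

>>> {"method": "apply_moves", "body": {"commands": [{"travel": [-0.045,0.004,0],"twist": [0,0,2],"claw": 0},{"travel": [-0.09,0.009,0],"twist": [0,0,4],"claw": 0},{"travel": [-0.135,0.013,0],"twist": [0,0,6],"claw": 0},{"travel": [-0.18,0.018,0],"twist": [0,0,8],"claw": 0},{"travel": [-0.225,0.022,0],"twist": [0,0,10],"claw": 0},{"travel": [-0.27,0.027,0],"twist": [0,0,11.5],"claw": 0},{"travel": [-0.315,0.031,0],"twist": [0,0,11.8],"claw": 0},{"travel": [-0.36,0.036,0.0],"twist": [0,0,11.8],"claw": 0},{"travel": [-0.4,0.04,0.02],"twist": [0,0,11.8],"claw": 0},{"travel": [-0.428,0.045,0.04],"twist": [0,0,11.8],"claw": 0}]}}

```text
clock: 2.65
position: [0.4851, -0.4297, 0.1995]
tool_rot: [3.141, 0.0, 1.364]
force: [0.5, 1.3, -0.4]
grip_width: -0.0001
```

```bash
python3 - <<'E'
from h import *
import cv2
o=bot.observe(); print(o["position"],o["tool_rot"],o["clock"])
f=bot.grab_frame("wrist")["frame"]; cv2.imwrite("pics/wrist1.png",f)
o=bot.observe(); print(o["position"],o["tool_rot"],o["clock"])
E
```

```text
[ 0.48512831 -0.4296653   0.19952535] [3.14106121e+00 4.32294912e-04 1.36362278e+00] 2.65
[ 0.48391734 -0.43190786  0.19583989] [-3.13831715e+00  7.22209329e-04  1.36182517e+00] 2.7
```

View pics/wrist1.png

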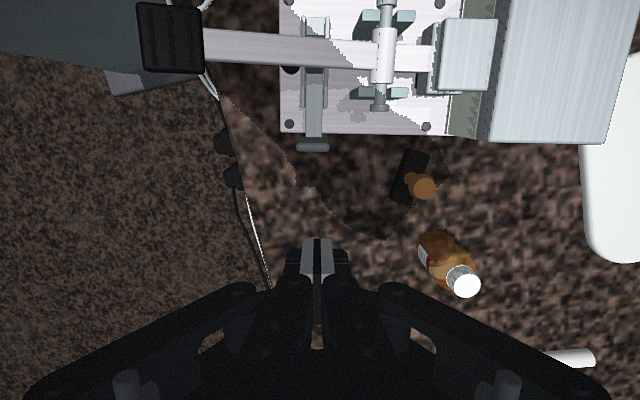

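Wrist view: the push plate's top is at (298–329, 138–152) and the base's right edge runs (280,132)–(450,137). The paddle is centred at (171,38), the reagent bottle cap at (463,282), the stamp at (410,180).

```bash
cat >> h.py <<'E'
T=np.array([[0.0005686352010968948, 0.9619901762446597, 0.2730834624483392, 0.07011817400548347], [0.9999996710046738, -0.00038904681803165466, -0.0007117816481082219, -0.00048400802170978086], [-0.0005784847009888463, 0.2730837773492575, -0.961990080980105, -0.14305995094048402]])
def wray(uv,z,pos,rpy):
    R=Ro.from_euler('xyz',rpy).as_matrix()
    d=np.array([(uv[0]-316.664)/317.227,-(uv[1]-199.29)/317.227,-1.])
    d=R@T[:,:3]@d; o=pos+R@T[:,3]; return o+d*(z-o[2])/d[2]
E
python3 - <<'E'
from h import *
np.set_printoptions(precision=4,suppress=True)
p=np.array([.4851,-.4297,.1995]);r=[3.14106,.0004,1.3636]
c,s=np.cos(SY),np.sin(SY)
for n,uv,z in [("baseNR",(280,132),.008),("baseR2",(445,136),.008),("plate TL out",(298,151),.082),("plate TR out",(329,151),.082),("plate face bot",(314,152),.06),("paddle",(171,38),.12),("pad near L",(136,38),.12),("pad far",(204,38),.12),("lipNR",(440,89),.08),("lipNL",(440,19),.08),("capbottle",(463,282),.088),("stamp top",(425,188),.07),("pin",(383,54),.07)]:
    w=wray(uv,z,p,r); d=w[:2]-O; print(n,w,"stand",c*d[0]+s*d[1],-s*d[0]+c*d[1])
E
```

```text
baseNR [ 0.4576 -0.3755  0.008 ] stand -0.08806339597062052 -0.06273034660801871
baseR2 [ 0.6242 -0.4146  0.008 ] stand 0.08307679983673179 -0.06538132714642145
plate TL out [ 0.4776 -0.3901  0.082 ] stand -0.06542937172841234 -0.07275037821427369
plate TR out [ 0.5024 -0.3953  0.082 ] stand -0.04006018077780198 -0.07254153152974316
plate face bot [ 0.4895 -0.3964  0.06  ] stand -0.05246724073153682 -0.07631419675559743
paddle [ 0.4174 -0.2993  0.12  ] stand -0.14360783321080514 0.003136263754174081
pad near L [ 0.3956 -0.2947  0.12  ] stand -0.16588534411318887 0.00294488863057428
pad far [ 0.4379 -0.3036  0.12  ] stand -0.12259878123337441 0.003316742171916267
lipNR [ 0.5969 -0.366   0.08  ] stand 0.046049679466834914 -0.023689076703529176
lipNL [ 0.6019 -0.3169  0.08  ] stand 0.04041917235974363 0.02533896453515217
capbottle [ 0.5976 -0.5348  0.088 ] stand 0.08272854928136052 -0.18845396956825983
stamp top [ 0.5793 -0.4463  0.07  ] stand 0.04596855056911269 -0.10596763060401096
pin [ 0.5592 -0.3307  0.07  ] stand 0.0016618438902330436 0.0026879380651027413
```

>>> {"method": "apply_moves", "body": {"commands": [{"travel": [0,0,0.04],"twist": [0,0,0],"claw": 0},{"travel": [0,0,0.08],"twist": [0,0,0],"claw": 0},{"travel": [0,0,0.12],"twist": [0,0,0],"claw": 0},{"travel": [0,0,0.148],"twist": [0,0,0],"claw": 0},{"travel": [0,0,0.148],"twist": [0,0,0],"claw": 0},{"travel": [0,0,0.148],"twist": [0,0,0],"claw": 0}]}}

```text
clock: 3.3
position: [0.4854, -0.4273, 0.0528]
tool_rot: [-3.141, -0.0, 1.364]
force: [0.5, -0.4, 0.1]
grip_width: -0.0001
```

```bash
python3 - <<'E'
from h import *
o=bot.observe(); print(o["position"],o["tool_rot"],o["clock"])
c,s=np.cos(SY),np.sin(SY);d=o["position"][:2]-O;print(c*d[0]+s*d[1],-s*d[0]+c*d[1])
E
```

```text
[ 0.48535819 -0.42729466  0.05282156] [-3.14139951e+00 -1.05441013e-04  1.36438804e+00] 3.3
-0.04987482995988214 -0.1074082534700533
```

>>> {"method": "apply_moves", "body": {"commands": [{"travel": [0.012,-0.001,0],"twist": [0,0,0],"claw": 0},{"travel": [0.02,-0.002,0],"twist": [0,0,0],"claw": 0},{"travel": [0.026,-0.003,0],"twist": [0,0,0],"claw": 0},{"travel": [0.032,-0.003,0],"twist": [0,0,0],"claw": 0},{"travel": [0.038,-0.003,0],"twist": [0,0,0],"claw": 0},{"travel": [0.044,-0.003,0],"twist": [0,0,0],"claw": 0},{"travel": [0.05,-0.003,0],"twist": [0,0,0],"claw": 0},{"travel": [0.054,-0.003,0],"twist": [0,0,0],"claw": 0},{"travel": [0.056,-0.003,0],"twist": [0,0,0],"claw": 0},{"travel": [0.056,-0.003,0],"twist": [0,0,0],"claw": 0}]}}

```text
clock: 4.3
position: [0.4934, -0.3715, 0.0521]
tool_rot: [-3.141, -0.001, 1.364]
force: [0.4, 0.1, -0.3]
grip_width: -0.0003
```

```bash
python3 - <<'E'
from h import *
import cv2
o=bot.observe(); print(o["position"],o["force"],o["tool_rot"],o["clock"])
c,s=np.cos(SY),np.sin(SY);d=o["position"][:2]-O;print(c*d[0]+s*d[1],-s*d[0]+c*d[1])
cv2.imwrite("pics/wrist2.png",bot.grab_frame("wrist")["frame"])
E
```

```text
[ 0.49340543 -0.37148924  0.05208697] [ 0.37843594  0.09883515 -0.32237771] [-3.14088226e+00 -5.89027714e-04  1.36423280e+00] 4.3
-0.053918813522451085 -0.05117081706288081
```

View pics/wrist2.png

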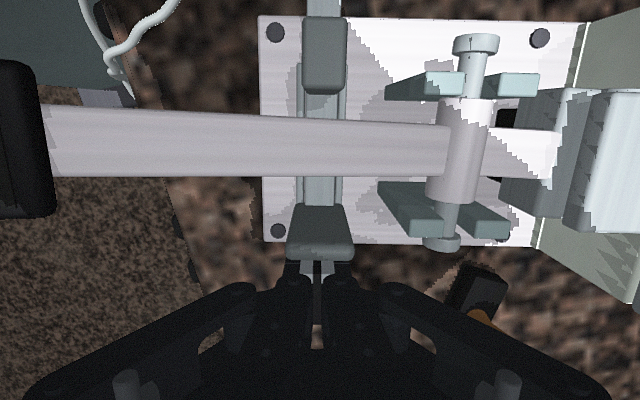

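The fingers are against the plate at (320,255). The prop block at (325,55) has come out on the lever's left side. I'll push on gently until I feel the end stop.

>>> {"method": "apply_moves", "body": {"commands": [{"travel": [0.002,0,0],"twist": [0,0,0],"claw": 0},{"travel": [0.004,0,0],"twist": [0,0,0],"claw": 0},{"travel": [0.005,0,0],"twist": [0,0,0],"claw": 0},{"travel": [0.006,0,0],"twist": [0,0,0],"claw": 0},{"travel": [0.006,0,0],"twist": [0,0,0],"claw": 0}]}}

```text
clock: 4.85
position: [0.4941, -0.3674, 0.0523]
tool_rot: [3.142, 0.002, 1.363]
force: [-1.8, -8.6, -3.7]
grip_width: -0.0004
```

>>> {"method": "apply_moves", "body": {"commands": [{"travel": [0.002,0,0],"twist": [0,0,0],"claw": 0},{"travel": [0.003,0,0],"twist": [0,0,0],"claw": 0},{"travel": [0.003,0,0],"twist": [0,0,0],"claw": 0}]}}

```text
clock: 5.15
position: [0.4941, -0.3672, 0.0525]
tool_rot: [3.14, 0.006, 1.361]
force: [-2.4, -23.1, -10.3]
grip_width: -0.0002
```

```bash
python3 - <<'E'
from h import *
import cv2
o=bot.observe(); print(o["position"],o["force"],o["tool_rot"],o["clock"])
c,s=np.cos(SY),np.sin(SY);d=o["position"][:2]-O;print(c*d[0]+s*d[1],-s*d[0]+c*d[1])
E
```

```text
[ 0.49414031 -0.36719772  0.05252647] [ -2.43584246 -23.09029346 -10.33471963] [3.14033752 0.00568078 1.3611512 ] 5.15
-0.054116436658466084 -0.04682131577751231
```

The catch is at its end stop: 23 N with no further motion, and the face at about -36 mm. I'll back off, rise, and move over the paddle.

>>> {"method": "apply_moves", "body": {"commands": [{"travel": [-0.015,0,0],"twist": [0,0,0],"claw": 0},{"travel": [-0.04,0,0],"twist": [0,0,0],"claw": 0},{"travel": [-0.04,0,-0.03],"twist": [0,0,0],"claw": 0},{"travel": [-0.04,0,-0.07],"twist": [0,0,0],"claw": 0},{"travel": [-0.04,0,-0.11],"twist": [0,0,0],"claw": 0},{"travel": [-0.04,0,-0.13],"twist": [0,0,0],"claw": 0},{"travel": [-0.04,0,-0.13],"twist": [0,0,0],"claw": 0},{"travel": [-0.04,0,-0.13],"twist": [0,0,0],"claw": 0}]}}

```text
clock: 5.95
position: [0.4872, -0.4021, 0.1821]
tool_rot: [3.141, -0.001, 1.364]
force: [0.7, -0.3, -0.2]
grip_width: 0.0002
```

```bash
python3 - <<'E'
from h import *
import cv2
np.set_printoptions(precision=4,suppress=True)
o=bot.observe(); print(o["position"],o["force"],o["tool_rot"],o["clock"])
cv2.imwrite("pics/wrist3.png",bot.grab_frame("wrist")["frame"])
p=o["position"]; plan(p,o["tool_rot"][2],[.4135,-.2985,.17],1.356)
E
```

```text
[ 0.4872 -0.4021  0.1821] [ 0.7222 -0.2795 -0.1985] [ 3.1415 -0.0006  1.3641] 5.95
travel [ 0.0863 -0.0934  0.0121] twist z 0.47
```

View pics/wrist3.png

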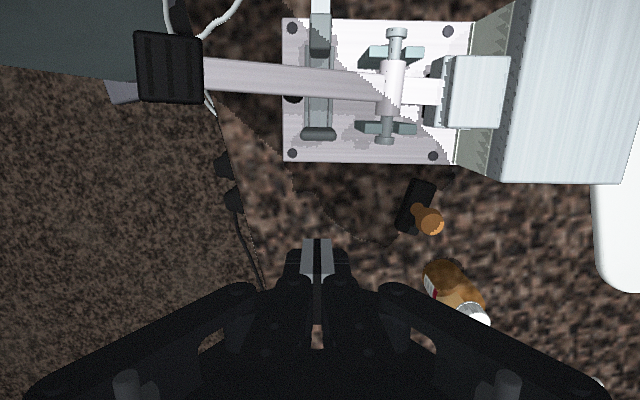

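The plate's top is now at (319,133), close to the lever, and the prop block is at (320,35) on the far side. The paddle is at (169,67), undisturbed. Next I'll move over it.

>>> {"method": "apply_moves", "body": {"commands": [{"travel": [0.03,-0.033,0],"twist": [0,0,0],"claw": 0},{"travel": [0.06,-0.066,0],"twist": [0,0,0],"claw": 0},{"travel": [0.086,-0.093,0.006],"twist": [0,0,0.5],"claw": 0},{"travel": [0.086,-0.093,0.012],"twist": [0,0,0.5],"claw": 0},{"travel": [0.086,-0.093,0.012],"twist": [0,0,0.5],"claw": 0},{"travel": [0.086,-0.093,0.012],"twist": [0,0,0.5],"claw": 0}]}}

```text
clock: 6.6
position: [0.414, -0.2997, 0.1699]
tool_rot: [-3.141, 0.0, 1.355]
force: [0.2, -0.2, 0.1]
grip_width: -0.0004
```

```bash
python3 - <<'E'
from h import *
import cv2
np.set_printoptions(precision=4,suppress=True)
o=bot.observe(); print(o["position"],o["force"],o["tool_rot"],o["clock"])
cv2.imwrite("pics/wrist4.png",bot.grab_frame("wrist")["frame"])
d=wray((319,139),.082,np.array([.4872,-.4021,.1821]),[3.1415,-.0006,1.3641])[:2]-O
c,s=np.cos(SY),np.sin(SY);print("plate out y",c*d[0]+s*d[1],-s*d[0]+c*d[1])
E
```

```text
[ 0.414  -0.2997  0.1699] [ 0.1986 -0.1844  0.0965] [-3.141   0.0004  1.355 ] 6.6
plate out y -0.0524091428790368 -0.03385937586460945
```

View pics/wrist4.png

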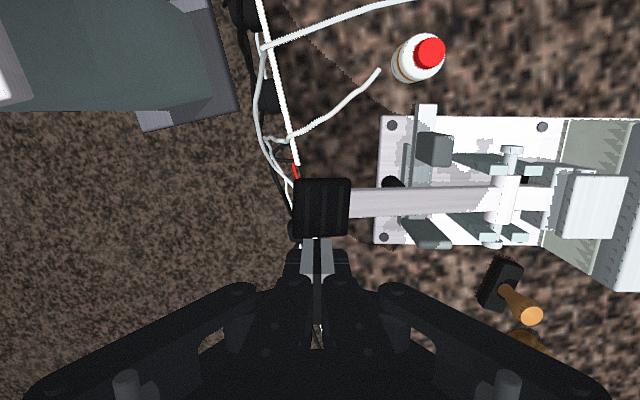

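```bash
python3 - <<'E'
from h import *
p=np.array([.414,-.2997,.1699]);r=[-3.141,.0004,1.355]
for uv in [(322,207),(293,207),(351,207),(322,178),(322,237)]:
    w=wray(uv,.12,p,r);R=Ro.from_euler('xyz',r).as_matrix();print(w,R.T@(w-p))
E
```

```text
[ 0.41914802 -0.29036351  0.12      ] [0.01024222 0.00305901 0.0498941 ]
[ 0.40111013 -0.28642027  0.12      ] [ 0.01023164 -0.01540486  0.04990505]
[ 0.43718586 -0.29430675  0.12      ] [0.0102528  0.02152283 0.04988316]
[ 0.42308621 -0.27194344  0.12      ] [0.02907833 0.00296165 0.04988663]
[ 0.41485107 -0.3104616   0.12      ] [-0.0103098   0.00316524  0.04990226]
```

```bash
python3 - <<'E'
from h import *
import cv2
c,s=np.cos(SY),np.sin(SY)
def S(uv,z,p,r):
    w=wray(uv,z,p,r);d=w[:2]-O;print(uv,np.round(w,4),"stand",np.round([c*d[0]+s*d[1],-s*d[0]+c*d[1]],4))
p=np.array([.4872,-.4021,.1821]);r=[3.1415,-.0006,1.3641]
for uv in [(169,67),(170,32),(170,102)]: S(uv,.12,p,r)
S((391,85),.07,p,r); S((475,56),.08,p,r);S((475,128),.08,p,r)
print(4);p=np.array([.414,-.2997,.1699]);r=[-3.141,.0004,1.355]
S((508,199),.07,p,r); S((322,207),.12,p,r); S((565,178),.08,p,r);S((562,236),.08,p,r); S((378,244),.008,p,r); S((383,116),.008,p,r)
for n,b in (("wrist4",(230,150,420,280)),("wrist3",(100,10,290,140))):
    a=cv2.imread(f"pics/{n}.png")[b[1]:b[3],b[0]:b[2]];cv2.imwrite(f"pics/{n}z.png",cv2.resize(a,None,fx=4,fy=4))
E
```

```text
(169, 67) [ 0.4194 -0.2913  0.12  ] stand [-0.1434  0.0114]
(170, 32) [ 0.4262 -0.2733  0.12  ] stand [-0.1405  0.0304]
(170, 102) [ 0.4134 -0.3106  0.12  ] stand [-0.1451 -0.0087]
(391, 85) [ 0.5601 -0.3276  0.07  ] stand [0.0019 0.006 ]
(475, 56) [ 0.6192 -0.3207  0.08  ] stand [0.0581 0.0253]
(475, 128) [ 0.6156 -0.3712  0.08  ] stand [ 0.0654 -0.0248]
4
(508, 199) [ 0.5627 -0.3308  0.07  ] stand [0.0051 0.0033]
(322, 207) [ 0.4191 -0.2904  0.12  ] stand [-0.1438  0.0122]
(565, 178) [ 0.5998 -0.3193  0.08  ] stand [0.0389 0.0225]
(562, 236) [ 0.5972 -0.3665  0.08  ] stand [ 0.0465 -0.0242]
(378, 244) [ 0.4622 -0.3767  0.008 ] stand [-0.0833 -0.0629]
(383, 116) [ 0.4876 -0.2503  0.008 ] stand [-0.0855  0.066 ]
```

View pics/wrist4z.png

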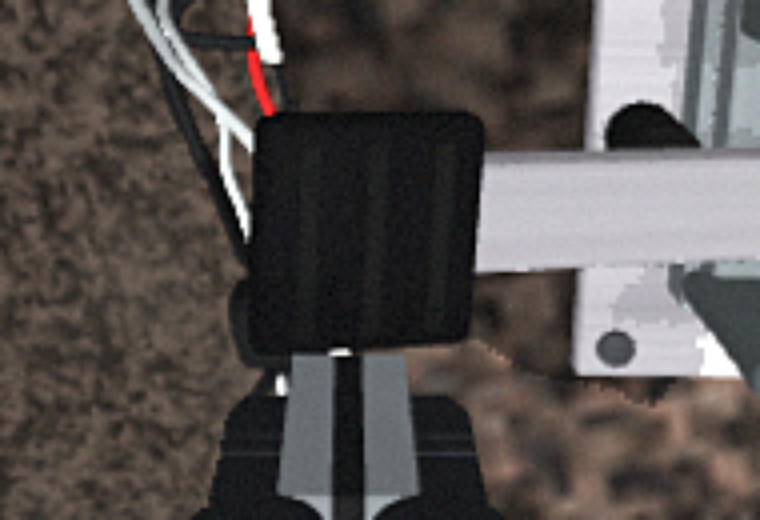

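View pics/wrist3z.png

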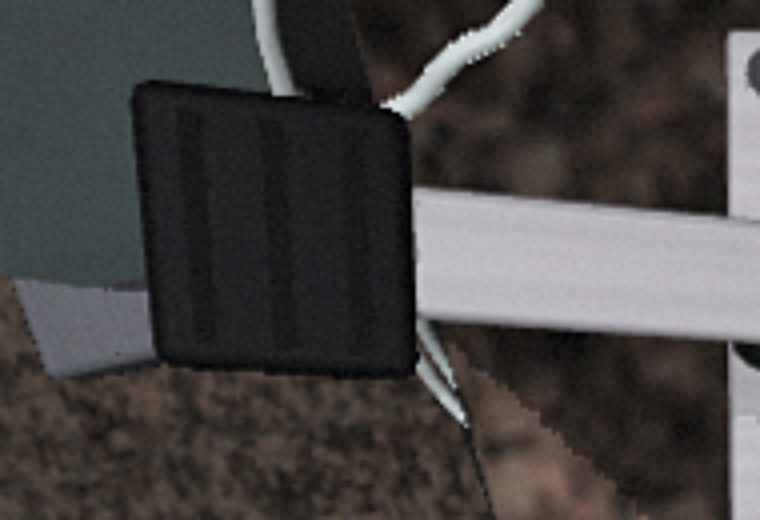

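Both static views put the paddle's centre at (0.419,-0.291), so the catch's drag turned the lever slightly to the left in its saddle. I'll centre over that point, press down along the arc, and drift slightly back to the right.

>>> {"method": "apply_moves", "body": {"commands": [{"travel": [0.009,0.001,0.015],"twist": [0,0,0],"claw": 0},{"travel": [0.009,0.001,0.032],"twist": [0,0,0],"claw": 0},{"travel": [0.009,0.001,0.042],"twist": [0,0,0],"claw": 0},{"travel": [0.009,0.0,0.05],"twist": [0,0,0],"claw": 0},{"travel": [0.009,-0.001,0.056],"twist": [0,0,0],"claw": 0},{"travel": [0.008,-0.002,0.062],"twist": [0,0,0],"claw": 0},{"travel": [0.008,-0.003,0.068],"twist": [0,0,0],"claw": 0},{"travel": [0.008,-0.003,0.068],"twist": [0,0,0],"claw": 0}]}}

```text
clock: 7.45
position: [0.4122, -0.291, 0.1021]
tool_rot: [-3.141, 0.0, 1.354]
force: [-3.0, 0.3, 5.4]
grip_width: 0.0002
```

```bash
python3 - <<'E'
from h import *
import cv2
np.set_printoptions(precision=4,suppress=True)
o=bot.observe(); print(o["position"],o["force"],o["tool_rot"],o["clock"])
cv2.imwrite("pics/wrist5.png",bot.grab_frame("wrist")["frame"])
E
```

```text
[ 0.4122 -0.291   0.1021] [-2.9707  0.3257  5.3929] [-3.1412  0.      1.3545] 7.45
```

View pics/wrist5.png

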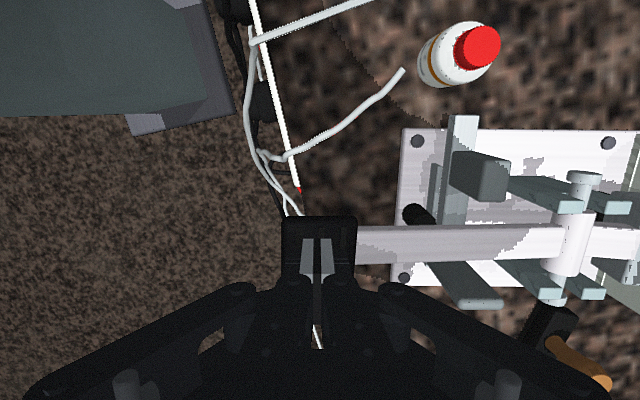

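The fingers are on the paddle (317,255) and the lever is turning, with 5.4 N upward. The catch, bottle and stamp are clear. I'll continue along the arc.

>>> {"method": "apply_moves", "body": {"commands": [{"travel": [-0.001,-0.002,0.008],"twist": [0,0,0],"claw": 0},{"travel": [-0.001,-0.004,0.016],"twist": [0,0,0],"claw": 0},{"travel": [-0.002,-0.005,0.024],"twist": [0,0,0],"claw": 0},{"travel": [-0.002,-0.005,0.032],"twist": [0,0,0],"claw": 0},{"travel": [-0.003,-0.005,0.04],"twist": [0,0,0],"claw": 0},{"travel": [-0.003,-0.004,0.048],"twist": [0,0,0],"claw": 0},{"travel": [-0.003,-0.003,0.054],"twist": [0,0,0],"claw": 0},{"travel": [-0.003,-0.002,0.059],"twist": [0,0,0],"claw": 0},{"travel": [-0.003,-0.002,0.059],"twist": [0,0,0],"claw": 0}]}}

```text
clock: 8.4
position: [0.4093, -0.2933, 0.043]
tool_rot: [-3.14, -0.0, 1.355]
force: [-2.8, 0.8, 2.1]
grip_width: 0.0001
```

```bash
python3 - <<'E'
from h import *
import cv2
np.set_printoptions(precision=4,suppress=True)
o=bot.observe(); print(o["position"],o["force"],o["tool_rot"],o["clock"])
cv2.imwrite("pics/wrist6.png",bot.grab_frame("wrist")["frame"])
a=bot.grab_frame("side")["frame"][220:340,250:410]; cv2.imwrite("pics/side6.png",cv2.resize(a,None,fx=5,fy=5,interpolation=cv2.INTER_CUBIC))
E
```

```text
[ 0.4093 -0.2933  0.043 ] [-2.7534  0.7994  2.1163] [-3.1404 -0.0002  1.3546] 8.4
```

View pics/wrist6.png

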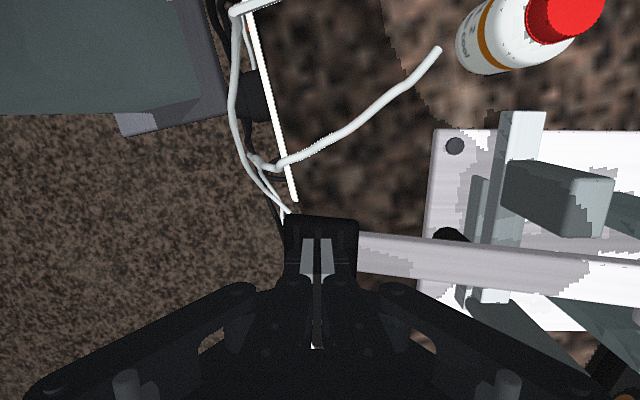

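View pics/side6.png

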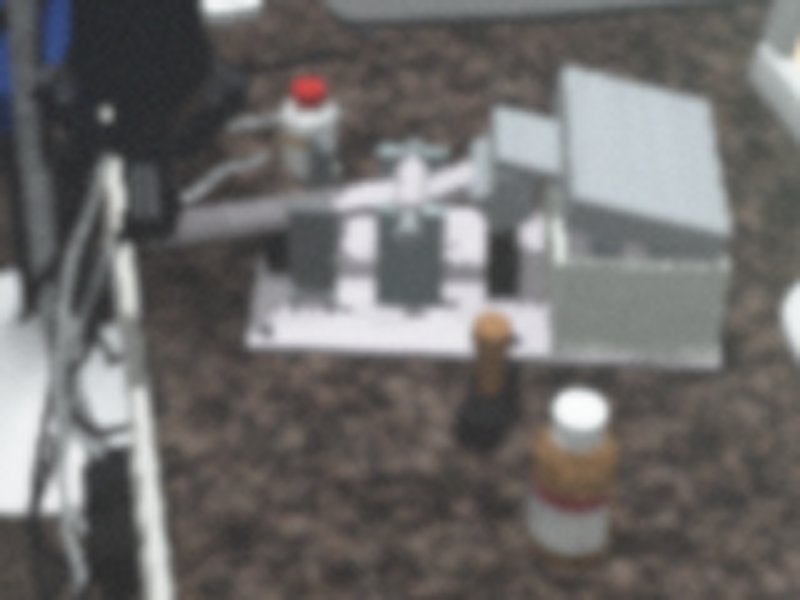

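The side view shows the flap raised, with its near edge well above the well rim, and the lever in its saddle. I'll press the last few mm onto the rubber stop.

>>> {"method": "apply_moves", "body": {"commands": [{"travel": [0,0,0.002],"twist": [0,0,0],"claw": 0},{"travel": [0,0,0.004],"twist": [0,0,0],"claw": 0},{"travel": [0,0.001,0.006],"twist": [0,0,0],"claw": 0},{"travel": [0,0.001,0.006],"twist": [0,0,0],"claw": 0}]}}

```text
clock: 8.9
position: [0.4109, -0.2937, 0.0377]
tool_rot: [3.141, 0.0, 1.355]
force: [-6.3, 1.3, 13.9]
grip_width: 0.0003
```

>>> {"method": "apply_moves", "body": {"commands": [{"travel": [-0.001,-0.001,0.001],"twist": [0,0,0],"claw": 0},{"travel": [-0.001,-0.001,0.002],"twist": [0,0,0],"claw": 0},{"travel": [-0.001,-0.001,0.002],"twist": [0,0,0],"claw": 0},{"travel": [-0.001,-0.001,0.002],"twist": [0,0,0],"claw": 0}]}}

```text
clock: 9.3
position: [0.4108, -0.2942, 0.0365]
tool_rot: [3.139, -0.0, 1.355]
force: [-3.7, 6.5, 29.2]
grip_width: -0.0002
```

```bash
python3 - <<'E'
from h import *
import cv2
np.set_printoptions(precision=4,suppress=True)
o=bot.observe(); print(o["position"],o["force"],o["tool_rot"],o["clock"])
cv2.imwrite("pics/wrist7.png",bot.grab_frame("wrist")["frame"])
a=bot.grab_frame("side")["frame"][220:340,250:410]; cv2.imwrite("pics/side7.png",cv2.resize(a,None,fx=5,fy=5,interpolation=cv2.INTER_CUBIC))
o=bot.observe(); print(o["position"],o["force"],o["clock"])
E
```

```text
[ 0.4108 -0.2942  0.0365] [-3.6886  6.4587 29.1567] [ 3.1393 -0.0004  1.3554] 9.3
[ 0.4108 -0.2942  0.0365] [-4.5449  5.2221 28.6657] 9.4
```

View pics/side7.png

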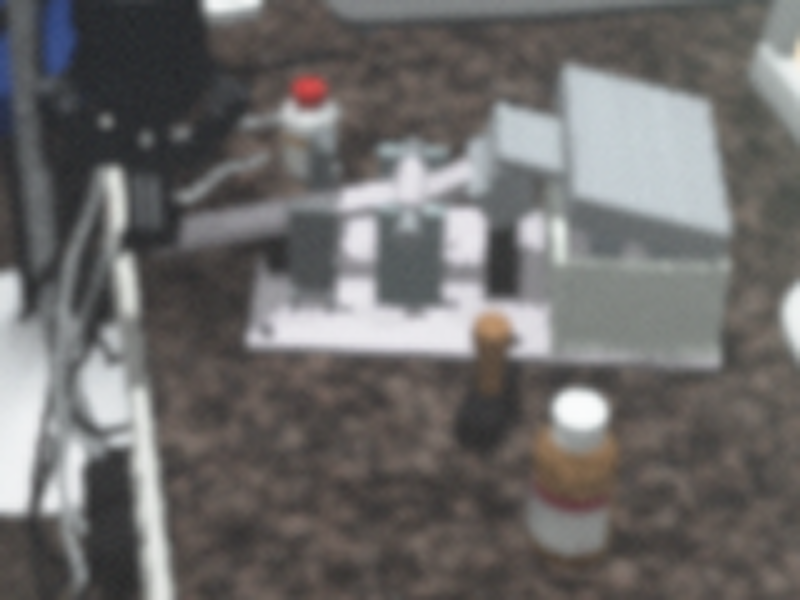

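View pics/wrist7.png

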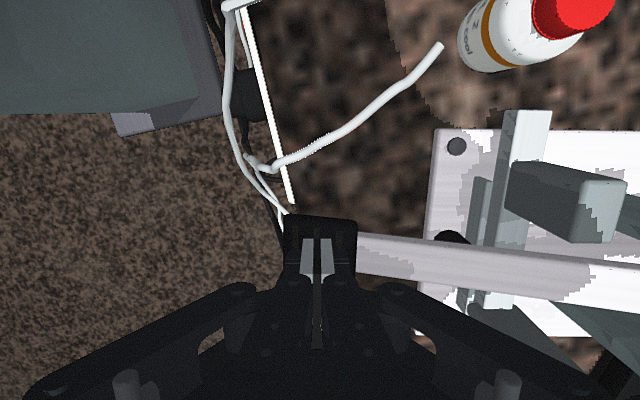

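The lever is on its stop: 29 N holding, steady at z=0.0365. The flap is up, the pin is in its saddle and the bystanders are where they stood. I'm handing in.

```bash
python3 - <<'E'
from workcell import bot
print(bot.job_done()); o=bot.observe(); print(o["clock"],o["position"],o["force"])
E
```

```text
the job is handed in; nothing more can be done
None
the job is handed in; nothing more can be done
```

I opened the flap as asked, and the arm is still holding the lever down. The job was handed in at about 9.4 s.

- **Catch:** I pushed it by its upright plate with closed fingers until it met its end stop. At 23 N it moved no further, and the plate face ended about 34–36 mm right of the lever's middle.
- **Lever and flap:** I then pressed the black paddle down along its arc onto the rubber stop. It held steady at 29 N with the fingertips at z = 36.5 mm. The last side picture shows the flap raised, the lever's pin in its saddle, and the small bottle, stamp and reagent bottle where they stood.
- **Not checked:** I did not measure the flap's angle in rad. The tip box, tube rack, timer and tape were outside the last close-up pictures, but the arm passed well above them with no contact force.
- **Disagreement:** pushing the catch seems to have turned the loose lever about 0.05 rad to the left in its saddle, moving the paddle about 8 mm. I re-measured the paddle and centred on it before pressing.

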